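# Strike the corker's plunger home

### The arm

A 6-joint arm with a two-finger parallel gripper is mounted at the origin on a cart in front of the work surface, level with it; the furniture and walls round the work are solid. World frame = base frame: x ahead of the robot, y to its left, z up, the work surface at z = 0. Lengths are in mm, angles in rad, forces in N, time in s.
With the tool pointing down it reaches from about 275 to 850 mm from the base axis. Payload 19 kg.
Tool frame: the origin (TCP) lies on the centre line of the jaws, within the pads' length; the fingertips stand bot.tip_reach ahead of it and the grasp point (between the pads) lies 11 mm behind it (bot.tip_reach is the distance from the TCP to the fingertips, in mm); z points along the fingers, y is the line along which they close (so a half turn about z gives the same grasp; the last joint's range is limited). The gripper opens to 85 mm and grips with 20 to 120 N. Pads are 22 mm wide; open, the fingers measure 114 mm over their backs; the gripper's body (76 mm by 85 mm) begins 54 mm behind the grasp point. The pads swing forward as they close: fully open they stand 13 mm farther back than shut.
Start: joints at [1.063, 0.15, 1.437, -0, 1.554, -0.134], TCP at [209.967, 535.262, 239.267] pointing down, gripper open.
Joint ranges: [-2.8, 2.8], [-0.68, 2.1], [0.12, 2.68], [-1.39, 4.53], [0.16, 2.79], [-2.81, 2.81]. Speed limits (rad/s): [1.89, 1.89, 2.22, 3.01, 3.01, 3.01].

### API

Orientations are given as a rotation vector (axis times angle).
In Python, from workcell import bot, hand, telemetry, capture, calibration, workorder, find_in, mark_of gives the robot as it stands. Calls block until the motion is done:
- bot.move_to(position, orientation): joint-space move of the TCP to a pose.
- bot.servo_line(position, max_speed=150, ori=None, stop_force=None): straight line of the TCP; ori=None keeps the orientation; max_speed is the mean speed in mm/s. With stop_force (N) it stops when the force on the tool has changed by that much, and returns True; else False.
- bot.movej(angles): joint-space move.
- hand.open_jaws() and hand.close_gripper(): open the fingers fully, or close them until they stop; the grip force is fixed at half the most.
- bot.wait(seconds).
- bot.inverse_kinematics(position, orientation): joint angles nearest the present ones, or None.
- telemetry.observe(): the state.
- capture(name): name is "scene" or "top"; returns the picture (384x512x3 uint8, blue, green, red); there is no depth.
- calibration(name): a dict with "K" (3x3 intrinsics, pixels), "extrinsics" (4x4, takes a point from world to camera coordinates). Camera axes: x right, y down, z forward; pixel columns grow to the right and rows downward; lengths in mm; the calibration is good to about 2 mm. A picture is of the moment at which its call begins. calibration takes no time and is no camera call.
A pose or a line that the arm cannot do raises bot.MotionError and nothing moves.
- workorder.close_job(): hands the job in; it is judged then, once.
Trained networks look in the newest picture that a camera, given by its name, has taken for a name from the list of things; names that differ only in an ending like _2 or _b are one class to them, and where a whole thing is asked for, a point or a joint stands for the part that bears it (a point fixed in the world has none). Each returns a list of dicts, best first, with "conf" (0 to 1); they miss things now and then, are a little off and sometimes report something else, mostly with a low value. They report only what shows in the picture. A call takes as long as a camera call.
- find_in(thing, camera): "xyz" ([x, y, z] in mm, in the coordinates of the camera as it stood for that picture, good to about 4 mm: the middle of the surface that is visible of it).
- mark_of(thing, camera): "xyz" ([x, y, z] in mm, in the coordinates of the camera as it stood for that picture, good to about 4 mm: a listed point, or the origin of a listed thing).
The state is a dict: "time_s": time; "joints": joint angles; "dq": joint speeds; "joint_efforts": joint torques, N m; "tool_pos": TCP position; "tool_rot": TCP orientation; "contact_force": force on the tool from outside, world axes, zero at the start; "wrist_torque": the same for the moment, N m; "opening": finger opening in mm; "grip_force": force on a finger pad.
Only numpy, scipy, OpenCV 4.12 (cv2) and the standard library are available. Lean on these libraries where they do the work, as an engineer would, in place of code of your own. Each camera call takes 0.05 s, during which the arm holds its last target. There are 200 camera calls.

### The job

A bottle leans in the corking stand with a corker on its neck. Take the wooden mallet from its cork mat and knock the corker's red-capped plunger fully home with brisk blows of the mallet's end face, square along the slope of the plunger, not a slow push and not with the hand. Then stand the mallet upright on its cork mat again, as it stood, and leave the other things on the worktop where they are.

Things in the scene. Friction and masses are not known exactly. Their poses are not given: they have to be found in the camera images.
- corker: Corking stand, fixed: oak cradle on a board 200 (x) x 110 (y) x 18 mm, a short green bottle 60 mm thick leaning in it, a white corker sleeve (46 mm) on its neck. Origin: centre of the board's underside, z up. Bottle, sleeve and plunger share an axis leaning 33 degrees from vertical to the stand's -x, the robot's side. Stands left or right of the middle, turned up to 0.35 rad; mat on the other side.
- plunger_top (a point): Middle of the top face of the plunger's red cap (30 mm across, 11 mm thick, on a steel rod); moves with the plunger. z points out of the cap up the slope, 33 degrees from vertical; x points away from the robot and up; y is level. With the plunger fully out it is 196 mm above the worktop.
- plunger (a joint): How far the plunger is pushed in along its slope, m: 0 fully out, 0.028 fully home (cap then 4 mm short of the white sleeve). Starts between 0 and 0.008. Resists with about 5 N of friction and a light return spring of 60 N/m; friction holds it where a blow leaves it. A brisk blow moves it faster than 0.04 m/s.
- mallet: Wooden mallet, about 0.16 kg: pale round head 43 mm across, 70 mm long; dark handle from the side of the head. Origin: centre of the head's lower end face (the striking face); z along the head, up as it stands. Handle along -x, centred 35 mm above the origin, 18 to 168 mm from the head's axis, 16 wide (y), 20 high (z). Starts standing on that face on the mat, handle roughly towards the robot.
- mallet_grip (a point): Point on the handle's centre line, 50 mm from the head's axis and 35 mm above the striking face; a good place to grip, across the 16 mm width.
- mat: Round cork mat, 120 mm across, 6 mm thick, fixed to the worktop. Origin: centre of its underside.
- spare_stopper: Bystander: ball-topped bottle stopper, 36 mm across, 52 mm high, near the middle towards the robot. Origin: centre of its underside.
- opener: Bystander: bottle opener with an oak handle lying flat, 161 x 41 x 16 mm. Origin: centre of its underside.
- tumbler: Bystander: clear straight glass, 60 mm across, 127 mm high, at the back. Origin: centre of its underside.
- spice_a: Bystander: spice jar with a red lid, 45 mm across, 106 mm high, at the back. Origin: centre of its underside.
- spice_b: Bystander: second spice jar with a red lid, 45 mm across, 106 mm high, at the back. Origin: centre of its underside.
- red_tin: Bystander: small red tea tin, 58 mm across, 72 mm high, at the left. Origin: centre of its underside.
- timer: Bystander: white kitchen timer, 68 mm across, 48 mm high, at the left. Origin: centre of its underside.

How it is judged:
By the outcome, as a careful person would: the job done as asked, in the order asked, and still so for the second after the job is handed in, with the robot touching nothing.
It also fails if it takes over 45 s, if anything falls off the work surface, if the arm or the gripper's body presses on something with over 40 N, if the wrist force passes 120 N, or if a joint passes its speed limit or range.

## Working session

There is one attempt and no reset: what is moved stays moved. The work goes in short steps, each a Python script; the robot and the scene stay as the last script left them, time stands still between calls to the robot, and variables do not carry over. Pictures are saved under pics/ and viewed, at most 10 in all, crops included, and the job is handed in when it is done.

```bash
ls; mkdir -p pics
cat > h.py <<'E'
import numpy as np, cv2
from workcell import bot, hand, telemetry, capture, calibration, workorder, find_in, mark_of
from scipy.spatial.transform import Rotation as R
def w(cam,p):
    E=np.array(calibration(cam)["extrinsics"]); return np.linalg.inv(E)[:3]@np.r_[p,1]
def px(cam,P):
    c=calibration(cam);E=np.array(c["extrinsics"]);q=np.array(c["K"])@(E[:3]@np.r_[P,1]);return q[:2]/q[2]
E
python3 - <<'E'
from h import *
for c in("scene","top"):
    im=capture(c);cv2.imwrite(f"pics/{c}0.png",im)
    E=np.linalg.inv(np.array(calibration(c)["extrinsics"]));print(c,E[:3,3].round(),E[:3,2].round(2))
    for t in["corker","plunger_top","mallet","mallet_grip","mat","spare_stopper","opener","tumbler","red_tin","timer","spice_a"]:
        r=mark_of(t,c);print(t,[(w(c,d["xyz"]).round().tolist(),round(d["conf"],2),px(c,w(c,d["xyz"])).round().tolist()) for d in r[:2]])
s=telemetry.observe();print(s["time_s"],s["tool_rot"],s["opening"],bot.tip_reach)
E
```

```text
pics
scene [ -53. -392.  890.] [ 0.58  0.46 -0.68]
corker [([560.0, -191.0, -0.0], 0.93, [340.0, 283.0]), ([530.0, 216.0, 3.0], 0.73, [222.0, 220.0])]
plunger_top [([516.0, -177.0, 187.0], 0.6, [337.0, 246.0])]
mallet [([524.0, 217.0, 3.0], 0.79, [221.0, 221.0]), ([516.0, -178.0, 187.0], 0.55, [338.0, 246.0])]
mallet_grip [([472.0, 204.0, 43.0], 0.64, [211.0, 224.0]), ([770.0, 71.0, 2.0], 0.36, [303.0, 199.0])]
mat [([529.0, 215.0, -1.0], 0.6, [222.0, 221.0]), ([741.0, -34.0, -1.0], 0.38, [325.0, 219.0])]
spare_stopper [([433.0, -6.0, 1.0], 0.46, [258.0, 278.0])]
opener [([651.0, -9.0, 4.0], 0.78, [303.0, 231.0]), ([517.0, -174.0, 191.0], 0.55, [336.0, 244.0])]
tumbler [([770.0, 74.0, 0.0], 0.82, [302.0, 199.0])]
red_tin [([421.0, 405.0, -5.0], 0.79, [156.0, 214.0])]
timer [([634.0, 412.0, -1.0], 0.83, [201.0, 179.0]), ([472.0, 205.0, 42.0], 0.52, [211.0, 224.0])]
spice_a [([759.0, -148.0, -0.0], 0.91, [360.0, 233.0]), ([740.0, -33.0, -2.0], 0.56, [325.0, 220.0])]
top [ 401.   84. 1756.] [ 0.12  0.01 -0.99]
corker [([555.0, -195.0, 1.0], 0.81, [337.0, 204.0]), ([474.0, 206.0, 43.0], 0.71, [229.0, 228.0])]
plunger_top [([518.0, -180.0, 194.0], 0.54, [342.0, 210.0])]
mallet [([524.0, 213.0, 7.0], 0.78, [228.0, 215.0])]
mallet_grip [([475.0, 205.0, 44.0], 0.77, [229.0, 228.0])]
mat [([532.0, 217.0, 2.0], 0.73, [227.0, 213.0]), ([524.0, 215.0, 3.0], 0.4, [227.0, 215.0])]
spare_stopper [([433.0, -5.0, 4.0], 0.47, [287.0, 238.0])]
opener [([655.0, -4.0, 4.0], 0.51, [285.0, 178.0])]
tumbler [([777.0, 73.0, 4.0], 0.57, [264.0, 147.0]), ([738.0, -32.0, 1.0], 0.23, [292.0, 157.0])]
red_tin [([421.0, 405.0, 2.0], 0.82, [176.0, 244.0]), ([516.0, -182.0, 190.0], 0.41, [343.0, 211.0])]
timer [([630.0, 416.0, -4.0], 0.76, [173.0, 188.0])]
spice_a [([740.0, -30.0, 0.0], 0.57, [291.0, 156.0]), ([761.0, -153.0, 1.0], 0.49, [324.0, 150.0])]
1.2 [-5.83725091e-01 -3.08684955e+00  1.78736899e-04] 85.35202118171684 8.0
```

Run:
```python
import cv2,numpy as np
s=cv2.imread("pics/scene0.png");t=cv2.imread("pics/top0.png")
f=lambda i,x,y:cv2.resize(i[y:y+75,x:x+100],(400,300),interpolation=cv2.INTER_CUBIC)
cv2.imwrite("pics/m.png",np.vstack([np.hstack([f(s,285,215),f(t,290,170)]),np.hstack([f(s,165,180),f(t,180,185)])]))
```

```text
(no output)
```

View pics/m.png

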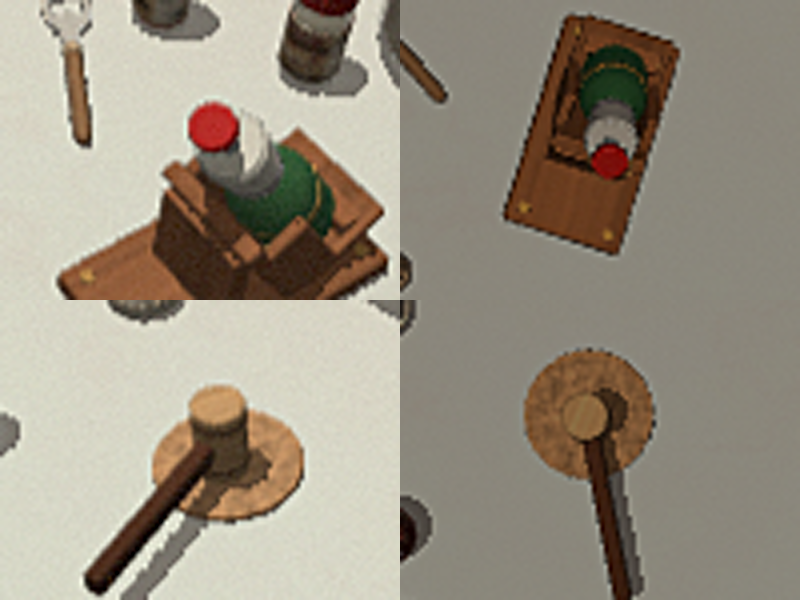

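View pics/scene0.png

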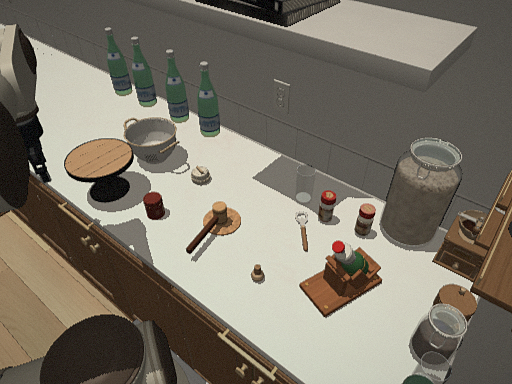

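The crops show the corker at the right, its red cap at scene pixel about (338,246) and top pixel (342,210). The mallet stands on its mat at scene (220,210) and top (227,215), with the handle pointing towards the robot. The network positions match the pictures, so next I refine poses and yaws by segmentation.

```bash
cat >> h.py <<'E'
def onplane(cam,uv,z):
    c=calibration(cam);Ei=np.linalg.inv(np.array(c["extrinsics"]))
    d=Ei[:3,:3]@(np.linalg.inv(np.array(c["K"]))@np.r_[uv,1]);o=Ei[:3,3];return o+d*(z-o[2])/d[2]
def tri(uvs):
    A=np.zeros((3,3));b=np.zeros(3)
    for cam,uv in uvs.items():
        a=onplane(cam,uv,0);d=onplane(cam,uv,100)-a;d/=np.linalg.norm(d);M=np.eye(3)-np.outer(d,d);A+=M;b+=M@a
    return np.linalg.solve(A,b)
def redcap(cam,im,x0,y0,r=16):
    s=im[y0-r:y0+r,x0-r:x0+r].astype(int);m=(s[...,2]>90)&(s[...,1]<60)&(s[...,0]<70)
    n,l,st,c=cv2.connectedComponentsWithStats(m.astype(np.uint8));k=1+np.argmax(st[1:,4]);return c[k]+[x0-r,y0-r],st[k]
E
python3 - <<'E'
from h import *
s=cv2.imread("pics/scene0.png");t=cv2.imread("pics/top0.png")
a,sa=redcap("scene",s,338,246);b,sb=redcap("top",t,342,210);print(a,sa,b,sb,"cap",tri({"scene":a,"top":b}))
hsv=cv2.cvtColor(t,cv2.COLOR_BGR2HSV)
m=np.zeros(t.shape[:2],np.uint8);m[165:240,313:368]=(hsv[165:240,313:368,1]>70)
n,l,st,_=cv2.connectedComponentsWithStats(m);k=1+np.argmax(st[1:,4]);ys,xs=np.nonzero(l==k)
P=np.array([onplane("top",(x,y),16)[:2] for x,y in zip(xs,ys)],np.float32);print("board",st[k],cv2.minAreaRect(P))
# handle
r=t[185:270,200:260].astype(int);hs=hsv[185:270,200:260]
m=((r[...,2]<85)&(hs[...,1]>90)).astype(np.uint8)
n,l,st,_=cv2.connectedComponentsWithStats(m);k=1+np.argmax(st[1:,4]);ys,xs=np.nonzero(l==k)
P=np.array([onplane("top",(x+200,y+185),51)[:2] for x,y in zip(xs,ys)],np.float32)
print("handle",st[k],cv2.minAreaRect(P),P.mean(0),cv2.fitLine(P,cv2.DIST_L2,0,.01,.01).ravel())
# head disk top centre from crop (585,417)
print("headtop",onplane("top",(180+185/4,185+117/4),76),"mat",onplane("top",(180+190/4,185+113/4),6))
E
```

```text
[337.91346154 246.59615385] [ 10  11  13  12 104] [342.75714286 220.17142857] [11 20 13 12 70] cap [ 487.39266804 -182.10564977  217.07968689]
board [ 316  174   44   60 1521] ((560.1663208007812, -193.8662872314453), (110.79230499267578, 204.6212158203125), 70.38384246826172)
handle [ 23  22  15  54 275] ((454.2397766113281, 202.25198364257812), (189.86953735351562, 47.51482391357422), 0.25904980301856995) [461.96576 195.87859] [9.9918491e-01 4.0367734e-02 4.6196582e+02 1.9587863e+02]
headtop [521.4784119  212.37835394  76.        ] mat [530.11821963 213.04811758   6.        ]
```

Run:
```python
from h import *
s=cv2.imread("pics/scene0.png");t=cv2.imread("pics/top0.png")
r=t[200:220,333:352].astype(int);m=(r[...,2]>120)&(r[...,1]<45);ys,xs=np.nonzero(m)
b=np.array([xs.mean()+333,ys.mean()+200]);print(b,len(xs))
r=s[236:258,328:349].astype(int);m=(r[...,2]>150)&(r[...,1]<45);ys,xs=np.nonzero(m)
a=np.array([xs.mean()+328,ys.mean()+236]);print(a,len(xs))
print("cap",tri({"scene":a,"top":b}),[onplane("scene",a,190),onplane("top",b,190)])
hsv=cv2.cvtColor(t,cv2.COLOR_BGR2HSV)
print(np.c_[t[245,222:242],hsv[245,222:242]].tolist())
for lo in (120,150):
  r=t[220:275,215:245];hs=hsv[220:275,215:245]
  m=((r[...,2]<85)&(hs[...,1]>lo)).astype(np.uint8)
  n,l,st,_=cv2.connectedComponentsWithStats(m);k=1+np.argmax(st[1:,4]);ys,xs=np.nonzero(l==k)
  P=np.array([onplane("top",(x+215,y+220),49)[:2] for x,y in zip(xs,ys)],np.float32)
  print("handle",st[k],cv2.minAreaRect(P),cv2.fitLine(P,cv2.DIST_HUBER,0,.01,.01).ravel())
```

```text
[342.07317073 210.09756098] 41
[337.37096774 246.09677419] 62
cap [ 517.54346294 -178.47616271  187.84299778] [array([ 514.68111205, -177.87205009,  190.        ]), array([ 518.27778671, -179.51800588,  190.        ])]
[[124, 135, 139, 22, 28, 139], [124, 135, 139, 22, 28, 139], [123, 134, 138, 22, 28, 138], [125, 135, 139, 21, 26, 139], [124, 136, 138, 26, 26, 138], [124, 136, 139, 24, 28, 139], [126, 138, 141, 24, 27, 141], [129, 141, 143, 26, 25, 143], [65, 70, 72, 21, 25, 72], [2, 17, 46, 10, 244, 46], [15, 29, 58, 10, 189, 58], [16, 29, 58, 9, 185, 58], [7, 19, 41, 11, 211, 41], [34, 38, 42, 15, 49, 42], [70, 77, 82, 18, 37, 82], [65, 70, 76, 14, 37, 76], [62, 68, 72, 18, 35, 72], [133, 146, 148, 26, 26, 148], [125, 137, 139, 26, 26, 139], [124, 137, 139, 26, 28, 139]]
handle [  9   0  14  40 199] ((435.1526184082031, 191.67640686035156), (145.7018585205078, 31.52190589904785), 12.519371032714844) [9.8882139e-01 1.4910485e-01 4.3532321e+02 1.9650452e+02]
handle [  9   0  14  40 190] ((435.2213134765625, 191.67274475097656), (145.75701904296875, 30.680118560791016), 12.865011215209961) [9.8639828e-01 1.6437291e-01 4.3499893e+02 1.9688922e+02]
```

```bash
cat >> h.py <<'E'
HEAD=np.array([523.5,213.0]); MY=0.175; G=45.
CY=-0.342; CAP=np.array([517.5,-179.,190.5])
Y=np.array
def rz(a): return R.from_euler('z',a).as_matrix()
def strike_R(dpsi=0):
    return rz(CY)@R.from_euler('y',-33,degrees=True).as_matrix()@rz(dpsi)
AX=strike_R()[:,2]              # up the slope
HOME=CAP-AX*((CAP[2]-172.5)/AX[2])   # cap top at full travel
def T_MT(flip): # tool axes in mallet frame, z=-z
    return np.diag([1,-1,-1.])@rz(np.pi*flip)
def grasp_pose(flip,dz=0): 
    Rm=rz(MY);return np.r_[HEAD,6+dz]+Rm@Y([-G,0,24.]),R.from_matrix(Rm@T_MT(flip)).as_rotvec()
def strike_pose(flip,d,dpsi=0): # d: face distance up-slope from home position
    Rm=strike_R(dpsi);return HOME+AX*d+Rm@Y([-G,0,24.]),R.from_matrix(Rm@T_MT(flip)).as_rotvec()
E
python3 - <<'E'
from h import *
print(AX,HOME)
for f in(0,1):
    print(f,[np.round(bot.inverse_kinematics(*p),2) if bot.inverse_kinematics(*p) is not None else None for p in(grasp_pose(f),grasp_pose(f,180))])
    for dp in(-.8,-.4,0,.4,.8):
        print(dp,[np.round(q,2).tolist() if (q:=bot.inverse_kinematics(*strike_pose(f,d,dp))) is not None else None for d in(80,-4)])
E
```

```text
[-0.5130967   0.18265665  0.83867057] [ 528.51235817 -182.92027544  172.5       ]
0 [array([0.26, 0.21, 1.82, 0.  , 1.11, 1.65]), array([0.26, 0.05, 1.61, 0.  , 1.48, 1.65])]
-0.8 [[-0.47, -0.43, 2.04, 0.09, 0.96, 2.21], [-0.46, -0.26, 2.07, 0.09, 0.76, 2.21]]
-0.4 [[-0.53, -0.45, 2.06, 0.12, 0.97, 1.75], [-0.5, -0.28, 2.1, 0.13, 0.76, 1.74]]
0 [[-0.59, -0.46, 2.07, 0.16, 0.98, 1.27], [-0.56, -0.29, 2.11, 0.17, 0.77, 1.27]]
0.4 [[-0.65, -0.45, 2.06, 0.2, 0.99, 0.8], [-0.6, -0.28, 2.1, 0.2, 0.78, 0.8]]
0.8 [[-0.68, -0.43, 2.04, 0.22, 1.0, 0.36], [-0.64, -0.27, 2.07, 0.23, 0.79, 0.36]]
1 [array([ 0.26,  0.21,  1.82, -0.  ,  1.11, -1.49]), array([ 0.26,  0.05,  1.61, -0.  ,  1.48, -1.49])]
-0.8 [[-0.47, -0.43, 2.04, 0.09, 0.96, -0.93], [-0.46, -0.26, 2.07, 0.09, 0.76, -0.93]]
-0.4 [[-0.53, -0.45, 2.06, 0.12, 0.97, -1.4], [-0.5, -0.28, 2.1, 0.13, 0.76, -1.4]]
0 [[-0.59, -0.46, 2.07, 0.16, 0.98, -1.87], [-0.56, -0.29, 2.11, 0.17, 0.77, -1.87]]
0.4 [[-0.65, -0.45, 2.06, 0.2, 0.99, -2.34], [-0.6, -0.28, 2.1, 0.2, 0.78, -2.34]]
0.8 [[-0.68, -0.43, 2.04, 0.22, 1.0, -2.78], [-0.64, -0.27, 2.07, 0.23, 0.79, -2.78]]
```

Run:
```python
from h import *
O=lambda:telemetry.observe()
p,o=grasp_pose(1,110); bot.move_to(p,o)
p,o=grasp_pose(1); bot.servo_line(p,max_speed=150); 
hand.close_gripper(); s=O(); print(s["time_s"],s["tool_pos"],p,s["opening"],s["grip_force"],s["contact_force"])
p,o=grasp_pose(1,180); bot.servo_line(p,max_speed=200)
s=O();print(s["time_s"],s["contact_force"],s["wrist_torque"])
p,o=strike_pose(1,75); bot.move_to(p,o);s=O();print(s["time_s"],s["tool_pos"],p,s["opening"])
a=[]
for c in("scene","top"):
    im=capture(c);a.append(cv2.resize(im[185:275,275:395] if c=="scene" else im[150:240,275:395],(400,300),interpolation=cv2.INTER_CUBIC))
    for t in("mallet","mallet_grip"):print(c,t,[(w(c,d["xyz"]).round(),d["conf"]) for d in mark_of(t,c)[:1]])
Rm=strike_R();m=HOME+AX*75;print("exp mallet",m,"grip",m+Rm@Y([-50,0,35]))
cv2.imwrite("pics/pre.png",np.hstack(a))
```

```text
4.3333 [479.2308706  205.14473893  30.1526924 ] [479.18730575 205.16513381  30.        ] 14.943591021304927 61.01431488990784 [-1.66228345  0.16900173  3.39567863]
5.3833 [ 0.00546012 -0.38195315 -1.9408665 ] [-0.06478056  0.01312957  0.00617893]
6.725 [ 442.50362562 -151.65984841  230.93031539] [ 442.16130071 -152.18027184  231.01962965] 14.983208478427922
scene mallet [(array([ 491., -169.,  233.]), 0.6)]
scene mallet_grip [(array([ 435., -150.,  239.]), 0.68)]
top mallet [(array([ 493., -173.,  237.]), 0.5)]
top mallet_grip [(array([ 432., -147.,  240.]), 0.88)]
exp mallet [ 490.03010534 -169.22102698  235.4002926 ] grip [ 432.56673877 -148.76471588  237.52181072]
```

View pics/pre.png

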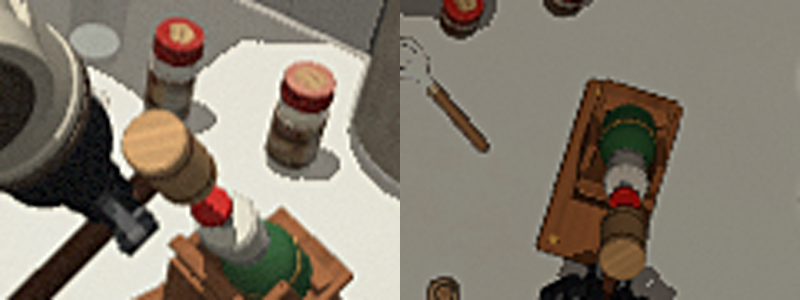

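The mallet head sits square above the red cap: in the left crop the head's top is at (155,140) and the cap at (212,205). In the right crop, head and cap line up with the bottle axis. Now I strike.

```bash
cat >> h.py <<'E'
def blow(d0,d1,v,sf):
    bot.servo_line(strike_pose(1,d0)[0],max_speed=200)
    r=bot.servo_line(strike_pose(1,d1)[0],max_speed=v,stop_force=sf)
    s=telemetry.observe(); x=Y(s["tool_pos"])-strike_pose(1,0)[0]
    print(r,"d=",(x@AX).round(2),"lat",(x-AX*(x@AX)).round(1),"F",np.round(s["contact_force"],1),"T",np.round(s["wrist_torque"],2),s["time_s"])
    bot.servo_line(strike_pose(1,75)[0],max_speed=250)
    im=capture("scene");r=im[236:268,325:365].astype(int);m=(r[...,2]>150)&(r[...,1]<45);ys,xs=np.nonzero(m)
    print("cap px",xs.mean()+325,ys.mean()+236,len(xs));return im
E
python3 - <<'E'
from h import *
im=capture("scene");r=im[236:268,325:365].astype(int);m=(r[...,2]>150)&(r[...,1]<45);ys,xs=np.nonzero(m);print(xs.mean()+325,ys.mean()+236,len(xs))
print("px home",px("scene",HOME),"start",px("scene",CAP))
im=blow(75,-4,200,18)
cv2.imwrite("pics/b1.png",cv2.resize(im[185:275,275:395],(640,480),interpolation=cv2.INTER_CUBIC))
E
```

```text
341.15384615384613 244.69230769230768 13
px home [341.1264381  248.32849532] start [338.43526451 245.4623223 ]
True d= -3.8 lat [-0.9  0.4 -0.6] F [-0.5 -0.3 -1.2] T [ 0.07  0.39 -0.03] 7.7417
cap px 339.5238095238095 247.66666666666666 21
```

View pics/b1.png

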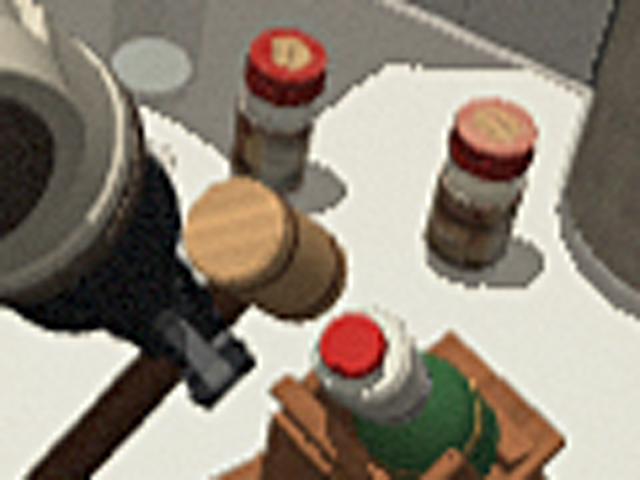

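The cap, at (352,345) in the crop, now sits nearly against the white sleeve. The mallet head, at (260,250), may have tipped a little in the grip, so I measure both.

Run:
```python
from h import *
Rm=strike_R();m=HOME+AX*75;print("exp mallet",m.round(1),"grip",(m+Rm@Y([-50,0,35])).round(1),"HOME",HOME.round(1))
ims={}
for c in("scene","top"):
    ims[c]=capture(c)
    for t in("mallet","mallet_grip","plunger_top"):print(c,t,[(w(c,d["xyz"]).round(),round(d["conf"],2)) for d in mark_of(t,c)[:2]])
s=ims["scene"]
print("head-top exp px",px("scene",m+AX*70),"face c",px("scene",m),px("top",m+AX*70))
r=s[236:268,325:365].astype(int);mm=(r[...,2]>110)&(r[...,1]<60)&(r[...,0]<60);ys,xs=np.nonzero(mm);print(xs.mean()+325,ys.mean()+236,len(xs),xs.min()+325,xs.max()+325,ys.min()+236,ys.max()+236)
o=np.vstack([cv2.resize(s[215:265,315:375],(600,500),interpolation=cv2.INTER_CUBIC)]);cv2.imwrite("pics/b2.png",o)
big=cv2.resize(ims["top"][185:235,310:370],(600,500),interpolation=cv2.INTER_CUBIC);cv2.imwrite("pics/b2t.png",big)
```

```text
exp mallet [ 490.  -169.2  235.4] grip [ 432.6 -148.8  237.5] HOME [ 528.5 -182.9  172.5]
scene mallet [(array([ 488., -170.,  239.]), 0.94)]
scene mallet_grip [(array([ 431., -150.,  239.]), 0.91), (array([433.,  -3.,   0.]), 0.61)]
scene plunger_top [(array([ 490., -171.,  238.]), 0.5), (array([ 528., -182.,  170.]), 0.49)]
top mallet [(array([ 490., -175.,  241.]), 0.51)]
top mallet_grip [(array([ 432., -150.,  236.]), 0.82)]
top plunger_top [(array([ 529., -184.,  176.]), 0.42)]
head-top exp px [320.76916205 226.64744302] face c [331.26548442 237.82631163] [341.04164759 228.43332726]
340.5833333333333 249.42708333333334 96 335 346 245 254
```

View pics/b2.png

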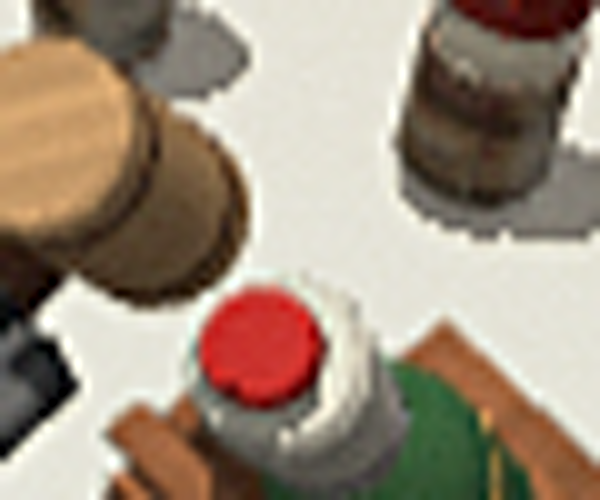

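The cap shows at scene pixel (341,249). The marks put it within about 3 mm of home, and the head is tilted only a few degrees. I'll give one more blow as a check.

Run:
```python
from h import *
s=blow(60,-10,130,14)
r=s[236:268,325:365].astype(int);mm=(r[...,2]>110)&(r[...,1]<60)&(r[...,0]<60);ys,xs=np.nonzero(mm);print(xs.mean()+325,ys.mean()+236,len(xs),xs.min()+325,xs.max()+325,ys.min()+236,ys.max()+236)
print("pxl per mm",(px("scene",HOME)-px("scene",HOME+AX*10))/10)
for c in("scene","top"):
    capture(c)
    for t in("mallet","mallet_grip","plunger_top"):print(c,t,[(w(c,d["xyz"]).round(),round(d["conf"],2)) for d in mark_of(t,c)[:2]])
cv2.imwrite("pics/b3.png",cv2.resize(s[215:265,315:375],(600,500),interpolation=cv2.INTER_CUBIC))
```

```text
True d= -6.55 lat [-0.8  0.4 -0.6] F [-2.2  0.3  2. ] T [ 0.1   0.43 -0.03] 9.4167
cap px 339.4166666666667 248.66666666666666 24
340.5204081632653 249.5204081632653 98 335 346 245 254
pxl per mm [0.12415805 0.13223169]
scene mallet [(array([ 490., -169.,  242.]), 0.86)]
scene mallet_grip [(array([ 431., -149.,  237.]), 0.7)]
scene plunger_top [(array([ 528., -183.,  169.]), 0.42)]
top mallet [(array([ 488., -175.,  244.]), 0.81), (array([ 555., -192.,    3.]), 0.53)]
top mallet_grip [(array([ 429., -150.,  240.]), 0.74)]
top plunger_top [(array([ 530., -184.,  178.]), 0.4)]
```

View pics/b3.png

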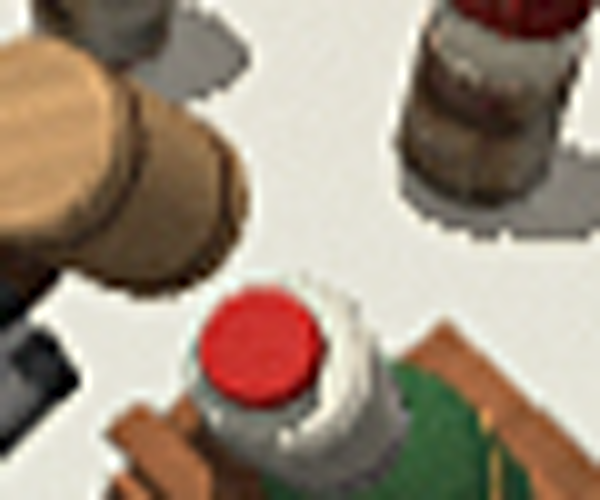

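The cap has not moved (pixel 340.5, 249.5), so the plunger is against its stop. The head has tipped about 0.17 rad in the grip. I'll tilt the tool to compensate, then return the mallet to the mat.

```bash
cat >> h.py <<'E'
def place_pose(th,dz):
    Rt=rz(MY)@R.from_euler('y',th).as_matrix()@T_MT(1)
    return np.r_[HEAD,6+dz]+rz(MY)@Y([-G,0,35.])+11*Rt[:,2],R.from_matrix(Rt).as_rotvec()
E
python3 - <<'E'
from h import *
th=.17
p,o=place_pose(th,170); 
q=strike_pose(1,75);bot.servo_line(q[0]+[-20,10,50],max_speed=250)
bot.move_to(p,o); bot.servo_line(place_pose(th,30)[0],max_speed=200)
s=telemetry.observe();print(s["time_s"],s["tool_pos"],place_pose(th,30)[0])
print("exp",HEAD,36,place_pose(0,30)[0]-[0,0,11])
a=[]
for c in("scene","top"):
    im=capture(c);a.append(im[175:250,160:260] if c=="scene" else im[170:245,180:280])
    for t in("mallet","mallet_grip"):print(c,t,[(w(c,d["xyz"]).round(),round(d["conf"],2)) for d in mark_of(t,c)[:2]])
    print("head top exp",px(c,np.r_[HEAD,106]),px(c,np.r_[HEAD,36]))
cv2.imwrite("pics/pl.png",np.hstack([cv2.resize(x,(400,300),interpolation=cv2.INTER_CUBIC) for x in a]))
E
```

```text
12.9083 [478.04897619 204.69731379  61.42190171] [477.35472391 204.84111755  60.15856756]
exp [523.5 213. ] 36 [479.18730575 205.16513381  49.        ]
scene mallet [(array([522., 212.,  38.]), 0.93)]
scene mallet_grip [(array([472., 207.,  74.]), 0.64)]
head top exp [219.25318463 198.00429938] [220.72864308 214.49990856]
top mallet []
top mallet_grip [(array([472., 202.,  74.]), 0.4)]
head top exp [225.39824847 213.07280703] [226.92278373 214.4703415 ]
```

View pics/pl.png

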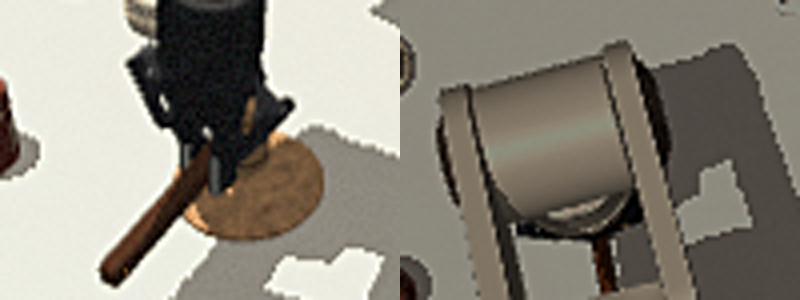

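The head, at left crop (250,130) and mostly hidden, hangs over the mat. The handle end is at (115,270), level as at the start. Now I lower it, release and check.

Run:
```python
from h import *
th=.17
r=bot.servo_line(place_pose(th,-4)[0],max_speed=30,stop_force=6)
s=telemetry.observe();print(r,s["time_s"],(s["tool_pos"]-place_pose(th,0)[0]).round(2),s["contact_force"],s["wrist_torque"])
hand.open_jaws(); bot.servo_line(place_pose(th,150)[0],max_speed=150)
bot.movej([0.9,0.15,1.437,0,1.554,-0.134])
a=[]
for c in("scene","top"):
    im=capture(c);a.append((im[160:310,150:350] if c=="scene" else im[130:280,170:370]))
    for t in("mallet","mallet_grip","mat","plunger_top","spare_stopper","opener"):print(c,t,[(w(c,d["xyz"]).round(),round(d["conf"],2)) for d in mark_of(t,c)[:2]])
print(telemetry.observe()["time_s"])
cv2.imwrite("pics/end.png",np.hstack([cv2.resize(x,(400,300),interpolation=cv2.INTER_CUBIC) for x in a]))
```

```text
True 14.1917 [-0.22 -0.03 -2.02] [-0.60639588 -0.08874864  5.90184308] [-0.13056955  0.15636426 -0.05209195]
scene mallet [(array([521., 214.,   7.]), 0.79), (array([736., -33.,  -1.]), 0.63)]
scene mallet_grip []
scene mat [(array([529., 216.,   5.]), 0.86)]
scene plunger_top [(array([421., 407.,  -3.]), 0.42)]
scene spare_stopper [(array([430.,  -4.,   1.]), 0.73), (array([772.,  71.,   1.]), 0.19)]
scene opener [(array([652.,  -8.,   3.]), 0.65)]
top mallet [(array([523., 210.,   6.]), 0.63), (array([537., 215.,   5.]), 0.44)]
top mallet_grip [(array([521., 211.,   7.]), 0.26)]
top mat [(array([536., 214.,   3.]), 0.69)]
top plunger_top [(array([ 532., -184.,  173.]), 0.44)]
top spare_stopper [(array([435.,  -5.,   0.]), 0.57)]
top opener [(array([658.,  -4.,   1.]), 0.73)]
18.05
```

View pics/end.png

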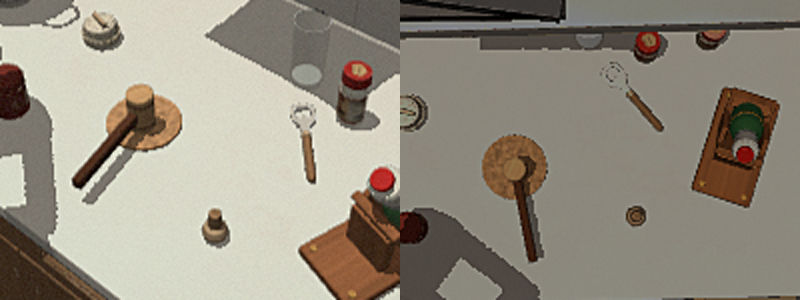

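The mallet stands upright on the mat, at (140,105) on the left and (515,168) on the right. The cap is in at (743,155), and the bystanders have not moved.

```bash
python3 -c "
from h import *
print(workorder.close_job())"
```

```text
the job is handed in; nothing more can be done
None
```

The job is handed in at about 18 s: two blows put the plunger home (a second, checking blow didn't move the cap), the mallet stands upright on its mat, and nothing else appears to have moved; the mallet tipped about 0.17 rad in the grip, so the second blow was slightly off square.

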